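Pin back the sprung belt tensioner of a drive unit and lower its guard

TASK

The belt of this drive unit is off for replacement. Take the red-handled locking pin from the wooden tool block, swing the sprung tension-wheel arm back away from the two pulleys and drop the pin fully into the brass-ringed hole in the deck, so that it holds the arm there for fitting the new belt. Then let go and lower the heavy yellow guard until it is fully closed, without letting it slam; leave the other equipment on the table where it is.

Things in the scene. Friction and masses are not known exactly. Their poses are not given: they have to be found in the camera images.
- drive_unit: Low belt-drive unit, fixed: blue foot 290 x 250 mm, grey deck 270 x 230 mm, its flat top 45 mm above the table. Origin: centre of the underside; z up. Guard hinge on its +y side. On the deck, x, y in mm: large aluminium pulley, 92 across, at (72, 40), small one, 48 across, at (-100, 48), tops up to 83 mm above the table; the arm with the tension wheel; the lock hole.
- lock_hole (a point): Centre of the mouth of the lock hole, at deck height (45 mm above the table), ringed in brass; axes as the drive unit's. Round blind hole 16.6 mm across, 30 mm deep, 2 mm chamfer, for the 14 mm pin. It lies on the circle round the arm's pivot that notch runs on, where that point is at an arm angle of 0.50 rad.
- pivot (a point): Point on the vertical pivot axis of the take-up arm, 11 mm above the deck; axes as the drive unit's. The arm is a steel bar 18 mm wide that reaches 178 mm from here, 4 to 18 mm above the deck; it carries the black tension wheel (48 mm across, 112 mm from the pivot, top 39 mm above the deck) and, near its tip, the notch.
- tension_arm (a joint): Angle of the sprung arm in rad: 0 at its rest stop (wheel in the belt line, near the pulleys), growing as it is swung back, anticlockwise seen from above, towards the unit's -y; end of travel 0.62. A spring always drives it back to 0: about 2.2 N at the notch at rest, 4.1 N at 0.50 rad.
- notch (a point): Where the pin's axis stands when its shank rests against the arm's side in the middle of the notch: 11 mm above the deck, 161 mm from the pivot, moving with the arm. x: along the bar to the pivot; y: square out of the bar's side, so pushing towards -y swings the arm back; z up. The notch is a 24 mm gap (along x) between two lugs 12 mm long, open to +y, above and down to the deck.
- locking_pin: Loose upright pin, 98 mm tall, 0.12 kg. Origin: centre of its lower end; z up. Steel shank 14 mm across from 0 to 53 mm (lowest 5 mm tapered to 9 mm), collar 20 mm across to 56 mm, red square grip 24 x 24 mm (sides along its x, y) from 56 to 98 mm. Fully home its lower end is 30 mm below the deck and the grip begins 26 mm above the deck.
- tool_block: Fixed wooden tool block 64 x 134 x 50 mm, origin at the centre of its underside. The pin stands at (0, 36) mm of its x, y in a 17.5 mm hole 45 mm deep (lower end 5 mm above the table: lift it 50 mm or more, straight up). A black hex T-key, 106 mm high, bar along x, stays at (0, -36) mm.
- guard (a joint): Opening of the yellow guard in rad: 0 closed on the deck, 1.75 fully open on its stop, leaning back past upright, where it starts. A cover 274 x 238 x 92 mm, about 0.8 kg, open below, on an almost free hinge: below about 1.1 rad it falls shut by itself and slams, so it must be held back all the way down, with up to about 5 N at its bar. Closed, its roof is 92 mm above the deck, 24 mm over the pin.
- guard_hinge (a point): Middle of the guard's hinge axis, which is level and runs along the drive unit's x, 48 mm above the table, on the unit's +y side; axes as the drive unit's.
- guard_bar (a point): Middle of the guard's black bar handle, 12 mm across, 110 mm long, parallel to the hinge, 42 mm off the guard's free side, on a post at each end. Guard closed: 280 mm from the hinge axis towards the unit's -y and 45 mm above it (93 mm above the table). It swings round the hinge with the guard, about 0.31 m up when open. Gripped from above across the bar, the bar turns between the fingers.
- shear_box: Brass-coloured shear box, 91 x 124 x 70 mm, loose, to be left alone; origin at the centre of its underside.
- soil_specimen: Reddish soil cylinder, 92 mm across, 83 mm high, loose, to be left alone; origin at the centre of its underside.
- concrete_cylinder: Grey concrete cylinder, 61 mm across, 124 mm high, standing loose on the left, to be left alone; origin at the centre of its underside.

How it is judged:
On the way:
1. the arm is swung back and the pin, let go, stands fully home in the lock hole and holds it, the guard still open (value of joint tension_arm above 0.46 rad and z of locking_pin in the frame of lock_hole below -0.022 m and horizontal distance between locking_pin and lock_hole below 0.008 m and angle between locking_pin's own z axis and vertical below 0.2 rad and value of joint guard above 1 rad and contact force between the fingers and locking_pin below 0.1 N), for 0.3 s.
At the end, for the whole second after the job is handed in: The guard is fully closed (within 0.03 rad); under it the pin stands at rest, upright within 0.2 rad, at least 22 mm deep in the lock hole, its lower end within 8 mm of the hole's axis, and holds the arm at 0.46 rad or more (value of joint tension_arm above 0.46 rad and z of locking_pin in the frame of lock_hole below -0.022 m and horizontal distance between locking_pin and lock_hole below 0.008 m and angle between locking_pin's own z axis and vertical below 0.2 rad and value of joint guard below 0.03 rad and linear speed of locking_pin below 0.02 m/s); the robot touches nothing.
It fails at once if the guard slams: it falls or is pushed onto the deck faster than 1.6 rad/s (about 0.4 m/s at its bar) (value of joint guard below 0.15 rad and velocity of joint guard below -1.6 rad/s).
It fails at once if another thing on the table is pushed more than 30 mm or tipped (distance of any of shear_box, soil_specimen, concrete_cylinder from where it was at the start of the episode above 0.03 m or angle between any of shear_box, soil_specimen, concrete_cylinder's own z axis and vertical above 0.4 rad).
It also fails if it takes over 72 s, if anything falls off the work surface, if the arm or the gripper's body presses on something with over 40 N, if the wrist force passes 120 N, or if a joint passes its speed limit or range.

ROBOT

A 7-joint arm with a two-finger parallel gripper is mounted at the origin on the work surface; the furniture and walls round the work are solid. World frame = base frame: x ahead of the robot, y to its left, z up, the work surface at z = 0. Lengths are in m, angles in rad, forces in N, time in s.
With the tool pointing down it reaches from about 0.425 to 0.875 m from the base axis. Payload 4.7 kg.
Tool frame: the origin (TCP) lies on the centre line of the jaws, within the pads' length; the fingertips stand ahead of it and the grasp point (between the pads) lies 2 mm behind it (nose_length is the z of the fingertips in the tool frame, in m); z points along the fingers, y is the line along which they close (so a half turn about z gives the same grasp; the last joint's range is limited). The gripper opens to 87 mm and grips with 3 to 60 N. Pads are 19 mm wide; open, the fingers measure 117 mm over their backs; the gripper's body (75 mm by 190 mm) begins 51 mm behind the grasp point.
Start: joints at [-1.241, 0.321, -0.07, 1.45, 0.023, 1.371, -0.057], TCP at [0.202, 0.618, 0.24] pointing down, gripper open.
Joint ranges: [-2.86, 2.86], [-0.3, 2.09], [-1.38, 1.24], [0.06, 2.45], [-1.56, 4.7], [0.09, 2.05], [-2.69, 2.69]. Speed limits (rad/s): [2.57, 2.57, 3.14, 3.14, 3.14, 3.14, 3.14].

INTERFACE

Orientations are given as a rotation vector (axis times angle).
In Python, from bench import * gives the robot as it stands.
- The arm moves only by the tool send_rows, never from a script. Its arguments are lists of equal length, an entry for each row: "xyz": the shift along the tool's x, y, z in mm, a list of three; "dr": the turn, a rotation vector about the tool's x, y, z in rad, a list of three. A call has exactly 10 rows; each row is the pose to reach, as a shift and turn from the pose commanded when the call began, along the tool's axes at that moment; what a row does not reach only later rows make up. A row lasts 1/12 s, in which the tool goes at most 41.7 mm and 7.16 degrees, less where a joint would pass 70% of its speed; a pose out of reach is approached as far as the arm can. A call with a gripper value outside its range is refused whole. "jaw" is the finger opening in mm, from 0 to 87, set as the call begins (left out, the last holds). The fingers move at their own pace and stop on an object; "grip_force" is the grip in N (left out, the last holds). Time passes only in rows, so rows that repeat a pose let the fingers close, or fill a call up. It gives the time, the measured TCP pose, the force, the opening and the grip force at its end, in the units of the state.
- get_state(): the state, without advancing time (a new reading comes with each control period).
- get_image(name): name is "side" or "top"; returns the picture (480x640x3 uint8, red, green, blue); there is no depth.
- calibration(name): a dict with "vfov" (degrees; the focal length in pixels is half the picture's height over the tangent of half this angle, whatever the lens; pixels are square), "cx", "cy" (the principal point, pixels), "rvec" (rotation vector, rad) and "tvec" (3), from world to camera coordinates, as OpenCV has them. Camera axes: x right, y down, z forward; pixel columns grow to the right and rows downward; lengths in m; the calibration is good to about 2 mm. A picture is of the moment at which its call begins. calibration takes no time and is no camera call.
- close_job(): hands the job in; it is judged then, once.
The state is a dict: "time": time; "joint_positions": joint angles; "qd": joint speeds; "joint_torque": joint torques, N m; "position": TCP position; "tool_rot": TCP orientation; "ft_force": force on the tool from outside, world axes, zero at the start; "torque": the same for the moment, N m; "grip_width": opening from 0.0 (shut) to 1.0 (fully open); "grip_force": force on a finger pad.
Only numpy, scipy, OpenCV 4.12 (cv2) and the standard library are available. Lean on these libraries where they do the work, as an engineer would, in place of code of your own. Each camera call takes 0.05 s, during which the arm holds its last target. There are 200 camera calls.

## Working session

There is one attempt and no reset: what is moved stays moved. The work goes in short steps, Python scripts to look and compute and a tool call to move; the robot and the scene stay as the last step left them, time stands still between calls to the robot, and variables do not carry over. Pictures are saved under pics/ and viewed, at most 10 in all, crops included, and the job is handed in when it is done.

Besides the shell and the picture viewer there is one more tool, called as name(argument=value, ...), one argument or row to a line, values as JSON. send_rows: Moves the arm, as the interface text tells. Its arguments: {"type":"object","properties":{"xyz":{"type":"array"},"dr":{"type":"array"},"jaw":{"type":"number"},"grip_force":{"type":"number"}},"required":["xyz","dr"]}

```bash
mkdir -p pics; ls
python3 - <<'E'
from bench import *
import cv2
for n in("side","top"):
    im=get_image(n); cv2.imwrite(f"pics/{n}0.png",im[:,:,::-1]); c=calibration(n); print(n,c)
print(get_state())
E
```

```text
pics
side {'vfov': 55.98852072341694, 'cx': 318.6950869741665, 'cy': 235.39605982603945, 'rvec': array([ 2.11935424, -0.49915447,  0.24507867]), 'tvec': array([-0.49470449,  0.17463069,  1.13306718])}
top {'vfov': 44.78196437159779, 'cx': 315.9189010048396, 'cy': 236.03381626966524, 'rvec': array([ 2.2276439 , -1.6135716 ,  0.38157165]), 'tvec': array([-0.27230518,  0.4584474 ,  1.3754045 ])}
{'time': 0.1, 'joint_positions': array([-1.24091922,  0.32176058, -0.07008651,  1.45156051,  0.02262159,
        1.37077947, -0.05691135]), 'qd': array([-9.43920230e-05, -1.28735179e-03, -7.64671534e-04, -2.59735380e-03,
        1.33968183e-03,  3.97764049e-04, -6.08665388e-05]), 'joint_torque': array([ 3.84575605e-05, -4.92572486e+01, -4.05776035e-01, -3.13398957e+01,
       -6.41905074e-02,  3.94690165e-02,  7.12013002e-05]), 'position': array([0.20176748, 0.61740432, 0.2385595 ]), 'tool_rot': array([-4.93902947e-01, -3.10236386e+00,  2.69186499e-03]), 'ft_force': array([ 0.52240524,  0.22368404, -0.1200517 ]), 'torque': array([-0.00596198, -0.02664538, -0.01447388]), 'grip_force': 0.0, 'grip_width': 1.0009997448628192}
```

View pics/side0.png

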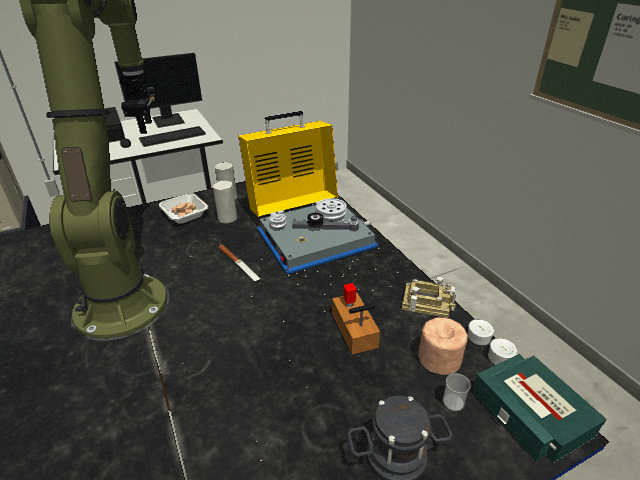

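View pics/top0.png

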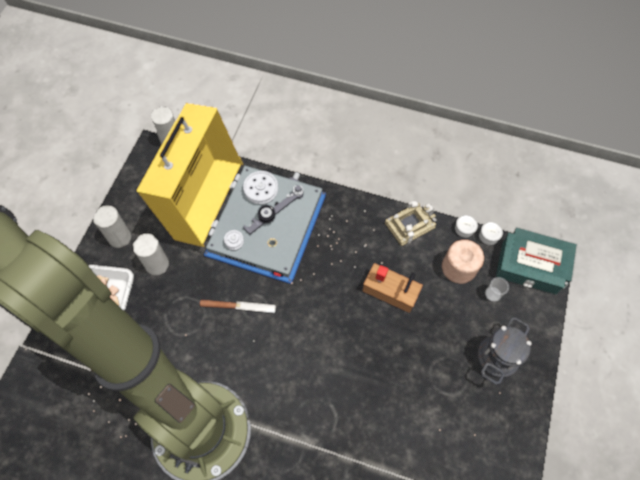

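The side view shows the red pin grip at (350,293) in the wooden block, the drive unit with its brass hole at about (301,239), and the open yellow guard with its black bar at (284,116). In the top view the grip is at (381,273), the hole at (272,243), the large pulley at (260,186), the small one at (233,239), and the arm runs from its pivot at (298,192) to its tip at (247,230).

```bash
cat > h.py <<'E'
from bench import *
import numpy as np, cv2
from scipy.spatial.transform import Rotation as R
C={n:calibration(n) for n in("side","top")}
def ray(n,uv):
    c=C[n]; f=240/np.tan(np.radians(c['vfov']/2)); M=R.from_rotvec(c['rvec']).as_matrix()
    d=M.T@np.array([(uv[0]-c['cx'])/f,(uv[1]-c['cy'])/f,1]); o=-M.T@np.asarray(c['tvec'])
    return o,d/np.linalg.norm(d)
def plane(n,uv,z):
    o,d=ray(n,uv); return o+d*(z-o[2])/d[2]
def proj(n,p):
    c=C[n]; f=240/np.tan(np.radians(c['vfov']/2)); q=R.from_rotvec(c['rvec']).as_matrix()@np.asarray(p)+c['tvec']
    return np.array([f*q[0]/q[2]+c['cx'],f*q[1]/q[2]+c['cy']])
def tri(a,b):
    (o1,d1),(o2,d2)=ray("side",a),ray("top",b)
    t=np.linalg.lstsq(np.c_[d1,-d2],o2-o1,rcond=None)[0]
    p,q=o1+t[0]*d1,o2+t[1]*d2; return (p+q)/2,np.linalg.norm(p-q)
def mask(im,lo,hi,box=None):
    h=cv2.cvtColor(im,cv2.COLOR_RGB2HSV); m=cv2.inRange(h,lo,hi)
    if box: k=np.zeros_like(m); x0,y0,x1,y1=box; k[y0:y1,x0:x1]=255; m&=k
    return m
def cen(m): ys,xs=np.nonzero(m); return np.array([xs.mean(),ys.mean()]),len(xs)
E
python3 - <<'E'
from h import *
T=get_image("top");S=get_image("side")
a=cen(mask(S,(0,200,120),(6,255,255),(330,270,370,310)));b=cen(mask(T,(0,200,120),(6,255,255),(365,255,400,290)))
print("red",a,b,tri(a[0],b[0]))
ha=cen(mask(S,(15,90,60),(35,255,255),(292,232,312,247)));hb=cen(mask(T,(15,70,60),(35,255,255),(264,236,281,250)))
print("hole",ha,hb,tri(ha[0],hb[0]),plane("top",hb[0],.045),plane("side",ha[0],.045))
m=mask(T,(100,150,60),(125,255,255),(195,150,340,295)); 
print("blue",cv2.minAreaRect(cv2.findNonZero(m)))
w=mask(T,(5,120,60),(18,255,255),(355,255,430,315)); print("wood",cv2.minAreaRect(cv2.findNonZero(w)))
k=cv2.resize(T[150:300,195:345],None,fx=4,fy=4,interpolation=cv2.INTER_CUBIC)
k2=cv2.resize(T[250:320,355:430],None,fx=2.6,fy=2.6)
o=np.zeros((600,800,3),np.uint8);o[:,:600]=k;o[:k2.shape[0],600:600+k2.shape[1]]=k2
s2=cv2.resize(S[225:275,250:300],(200,200));o[390:590,600:800]=cv2.resize(S[225:260,285:320],(200,200))
cv2.imwrite("pics/z1.png",o[:,:,::-1])
E
```

```text
** On entry to DLASCL parameter number  4 had an illegal value
 ** On entry to DLASCL parameter number  4 had an illegal value
 ** On entry to DLASCL parameter number  4 had an illegal value
 ** On entry to DLASCL parameter number  4 had an illegal value
 ** On entry to DLASCL parameter number  5 had an illegal value
 ** On entry to DLASCL parameter number  4 had an illegal valueh.py:22: RuntimeWarning: Mean of empty slice.
  def cen(m): ys,xs=np.nonzero(m); return np.array([xs.mean(),ys.mean()]),len(xs)
  ret = ret.dtype.type(ret / rcount)
Traceback (most recent call last):
  File "h.py", line 16, in tri
    t=np.linalg.lstsq(np.c_[d1,-d2],o2-o1,rcond=None)[0]
      ~~~~~~~~~~~~~~~^^^^^^^^^^^^^^^^^^^^^^^^^^^^^^^^
numpy.linalg.LinAlgError: SVD did not converge in Linear Least Squares
```

```bash
cat > m.py <<'E'
from h import *
T=get_image("top");S=get_image("side")
def hsv(im,x,y): return cv2.cvtColor(im[y:y+1,x:x+1],cv2.COLOR_RGB2HSV)[0,0]
print("S red",hsv(S,350,293),"T red",hsv(T,381,273),"ring",[hsv(T,x,243) for x in(268,269,270,272,274,275)],[hsv(S,x,239) for x in (297,299,301,303)],"blue",hsv(T,300,270),"wood",hsv(T,392,284))
def red(im,box):
    i=im.astype(int); m=((i[:,:,0]>70)&(i[:,:,0]>2.5*i[:,:,1])&(i[:,:,0]>2.5*i[:,:,2])).astype(np.uint8); k=np.zeros_like(m);x0,y0,x1,y1=box;k[y0:y1,x0:x1]=1;return m*k
def safe(f,*a):
    try: return f(*a)
    except Exception as e: return None
a=cen(red(S,(330,270,370,310)));b=cen(red(T,(365,255,400,290)))
print("red",a,b,safe(tri,a[0],b[0]),plane("top",b[0],.085))
ha=cen(mask(S,(10,70,60),(40,255,255),(292,232,312,247)));hb=cen(mask(T,(10,60,60),(40,255,255),(264,236,281,250)))
print("hole",ha,hb,safe(tri,ha[0],hb[0]))
m=mask(T,(100,150,60),(130,255,255),(195,150,340,295)) 
if m.any(): print("blue",cv2.minAreaRect(cv2.findNonZero(m)))
w=mask(T,(3,110,50),(20,255,255),(355,255,430,315))
if w.any(): print("wood",cv2.minAreaRect(cv2.findNonZero(w)))
k=cv2.resize(T[150:300,195:345],(600,600),interpolation=cv2.INTER_CUBIC)
o=np.zeros((600,800,3),np.uint8);o[:,:600]=k;o[:187,600:800]=cv2.resize(T[250:320,355:430],(200,187))
o[390:590,600:800]=cv2.resize(S[225:260,285:320],(200,200))
o[190:390,600:800]=cv2.resize(S[275:325,325:375],(200,200))
cv2.imwrite("pics/z1.png",o[:,:,::-1])
E
python3 m.py 2>&1
```

```text
S red [  1 255 148] T red [  1 164 247] ring [array([ 19,  53, 179], dtype=uint8), array([ 22,  38, 147], dtype=uint8), array([ 45,   9, 115], dtype=uint8), array([90, 13, 96], dtype=uint8), array([ 24,  25, 104], dtype=uint8), array([ 20,  60, 148], dtype=uint8)] [array([ 19, 156, 217], dtype=uint8), array([ 90,  41, 106], dtype=uint8), array([83, 26, 80], dtype=uint8), array([98, 51, 75], dtype=uint8)] blue [30  8 61] wood [ 15 120 214]
red (array([349.32627119, 292.88559322]), 236) (array([381.41284404, 272.70642202]), 109) (array([ 0.48442911, -0.30047626,  0.08312217]), np.float64(0.0024040314602762677)) [ 0.48491247 -0.30064645  0.085     ]
hole (array([301.13636364, 239.        ]), 22) (array([271.5       , 243.33333333]), 6) (array([ 0.49373769, -0.00183388,  0.04535752]), np.float64(0.002810379113883532))
blue ((278.5712585449219, 251.6917724609375), (58.980709075927734, 129.70440673828125), 63.03428649902344)
wood ((391.2243957519531, 287.18048095703125), (54.75694274902344, 30.870620727539062), 24.77513885498047)
```

View pics/z1.png

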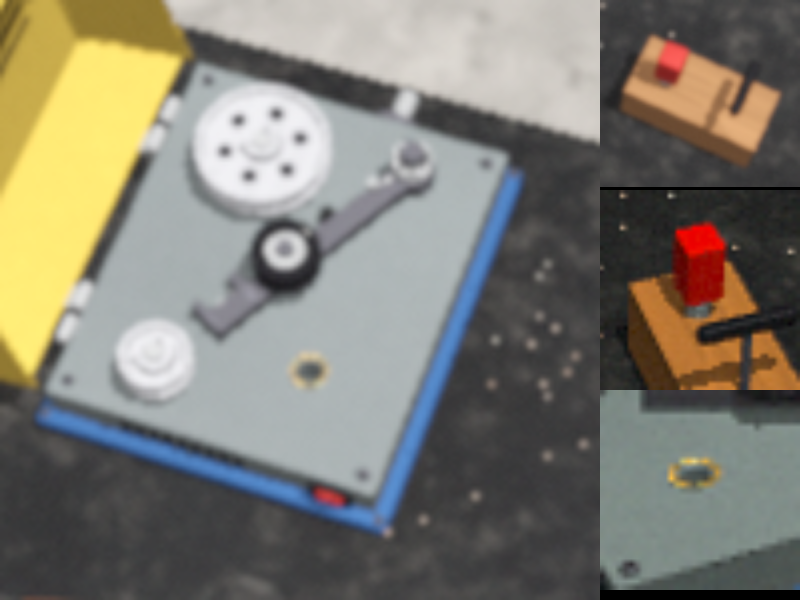

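The zoom (4x, from (195,150)) shows the deck corners at crop (195,65), (508,157), (375,500) and (47,395), the pivot at (413,165), the wheel at (286,248), the notch near (215,308) and the hole ring at (309,370). The grip sides lie along the block.

```bash
cat > g.py <<'E'
from h import *
k=lambda x,y:(195+(x+.5)/4-.5,150+(y+.5)/4-.5)
px=[(47,395),(195,65),(508,157),(375,500)]; L=np.array([(-135,115),(135,115),(135,-115),(-135,-115)])/1000
W=np.array([plane("top",k(*p),.045)[:2] for p in px])
Lc=L-L.mean(0);Wc=W-W.mean(0);yaw=np.arctan2((Lc[:,0]*Wc[:,1]-Lc[:,1]*Wc[:,0]).sum(),(Lc*Wc).sum())
r=np.array([[np.cos(yaw),-np.sin(yaw)],[np.sin(yaw),np.cos(yaw)]]);t=W.mean(0)-r@L.mean(0)
print("unit",t,"yaw",yaw,"res mm",1000*(W-(L@r.T+t)).round(4).tolist()if 0 else 1000*(W-(L@r.T+t)))
U=lambda p:(np.asarray(p)-t)@r*1000
for n,p,z in(("large",(262,143),.083),("small",(154,348),.083),("pivot",(411,157),.07),("pivot",(411,157),.063),("hole",(309,370),.045),("wheel",(286,248),.084),("notch",(215,308),.063)):
    w=plane("top",k(*p),z)[:2]; print(n,w,U(w))
wood=((391.22,287.18),24.78)
for v in range(0,1): pass
a=plane("top",(380,270),.05);b=plane("top",(402,281),.05);print("blockdir?",np.arctan2(*(b-a)[1::-1]))
s=get_state();print(R.from_rotvec(s['tool_rot']).as_matrix().round(3));
import bench;print([x for x in dir(bench) if not x.startswith('_')]); print(getattr(bench,'nose_length',None))
E
python3 g.py
```

```text
unit [0.55888854 0.04070811] yaw -0.006960457681022019 res mm [[ 0.17965359 -0.5836732 ]
 [ 0.84558439  2.0972504 ]
 [ 0.07720358 -1.23929723]
 [-1.10244156 -0.27427997]]
large [0.62969008 0.07848514] [70.53688776 38.26892498]
small [0.46312416 0.09070061] [-96.11002962  49.32472466]
pivot [ 0.65814679 -0.01794846] [ 99.66411954 -57.9642713 ]
pivot [ 0.6620397  -0.01644952] [103.54650405 -56.4382685 ]
hole [ 0.49601506 -0.00144204] [-62.57856846 -42.58675583]
wheel [0.5584698  0.03486817] [-0.37807523 -5.84270951]
notch [0.5115711  0.06920853] [-47.51466926  28.17038402]
blockdir? -1.7603718873357923
[[-0.951  0.311 -0.   ]
 [ 0.311  0.951 -0.001]
 [-0.    -0.001 -1.   ]]
['MotionError', 'calibration', 'close_job', 'get_image', 'get_state', 'nose_length']
0.017
```

```bash
cat > w.py <<'E'
from h import *
import sys
# args: x,y,z[,phi_deg] ... : shift (mm) and turn about tool z for a vertical tool
s=get_state();A=R.from_rotvec(s['tool_rot']);p=s['position']
print("t",round(s['time'],2),"p",p.round(4),"phi",np.degrees(np.arctan2(*A.as_matrix()[1::-1,1])).round(1),"F",s['ft_force'].round(1),"grip",round(87*s['grip_width'],1),round(s['grip_force'],1))
for a in sys.argv[1:]:
    v=[float(q) for q in a.split(',')]; d=A.inv().apply(np.array(v[:3])-p)*1000; o=[0,0,0]
    if len(v)>3:
        f=np.radians(v[3]); B=np.array([[-np.sin(f),np.cos(f),0],[np.cos(f),np.sin(f),0],[0,0,-1]]).T
        if len(v)>4: B=(R.from_rotvec([np.radians(v[4]),0,0])*R.from_matrix(B)).as_matrix()
        o=(A.inv()*R.from_matrix(B)).as_rotvec()
    print(a,d.round(1),np.round(o,3))
E
python3 w.py .42,.33,.43,78 .54,0,.43,78 .4845,-.3005,.19,80
```

```text
t 0.3 p [0.2019 0.6177 0.2392] phi 71.9 F [-0.3  0.1 -0.1] grip 86.9 0.0
.42,.33,.43,78 [-296.7 -205.9 -190.7] [-0.001  0.    -0.106]
.54,0,.43,78 [-513.3 -482.3 -190.5] [-0.001  0.    -0.106]
.4845,-.3005,.19,80 [-553.8 -785.    49.7] [-0.001  0.    -0.141]
```

send_rows(
  xyz=[
    [-20, -12, -30],
    [-50, -33, -65],
    [-80, -55, -100],
    [-110, -75, -135],
    [-140, -95, -165],
    [-172, -118, -190],
    [-205, -140, -190],
    [-238, -165, -190],
    [-270, -190, -190],
    [-300, -215, -190],
  ],
  dr=[
    [0, 0, 0],
    [0, 0, 0],
    [0, 0, -0.05],
    [0, 0, -0.1],
    [0, 0, -0.1],
    [0, 0, -0.1],
    [0, 0, -0.1],
    [0, 0, -0.1],
    [0, 0, -0.1],
    [0, 0, -0.1],
  ],
  jaw=55,
)

```text
time: 1.13
position: [0.407, 0.3406, 0.4299]
tool_rot: [0.338, 3.122, 0.002]
ft_force: [0.7, 0.2, 0.7]
grip_width: 0.63
grip_force: 0.0
```

```bash
python3 w.py .54,0,.43,80 .4845,-.3005,.19,80
```

```text
t 1.13 p [0.407  0.3406 0.4299] phi 77.6 F [0.7 0.2 0.7] grip 54.8 0.0
.54,0,.43,80 [-202.8 -304.2   -0.4] [ 0.002  0.001 -0.041]
.4845,-.3005,.19,80 [-212.6 -610.1  239.1] [ 0.002  0.001 -0.041]
```

send_rows(
  xyz=[
    [-22, -33, 0],
    [-45, -67, 0],
    [-67, -100, 0],
    [-90, -135, 0],
    [-110, -170, 0],
    [-130, -205, 0],
    [-150, -240, 0],
    [-165, -277, 10],
    [-175, -312, 25],
    [-185, -345, 45],
  ],
  dr=[
    [0, 0, 0],
    [0, 0, -0.04],
    [0, 0, -0.04],
    [0, 0, -0.04],
    [0, 0, -0.04],
    [0, 0, -0.04],
    [0, 0, -0.04],
    [0, 0, -0.04],
    [0, 0, -0.04],
    [0, 0, -0.04],
  ],
)

```text
time: 1.97
position: [0.5132, -0.0371, 0.3848]
tool_rot: [0.278, 3.126, 0.001]
ft_force: [1.6, 0.0, 0.3]
grip_width: 0.631
grip_force: 0.0
```

```bash
python3 w.py .4845,-.3005,.17,80
```

```text
t 1.97 p [ 0.5132 -0.0371  0.3848] phi 79.9 F [1.6 0.  0.3] grip 54.9 0.0
.4845,-.3005,.17,80 [ -17.5 -264.6  214.6] [ 0.001  0.003 -0.003]
```

send_rows(
  xyz=[
    [-3, -33, 22],
    [-5, -65, 45],
    [-7, -98, 70],
    [-9, -131, 95],
    [-12, -165, 120],
    [-14, -200, 145],
    [-15, -230, 170],
    [-16, -255, 190],
    [-17.5, -264.5, 205],
    [-17.5, -264.5, 214.5],
  ],
  dr=[
    [0, 0, 0],
    [0, 0, 0],
    [0, 0, 0],
    [0, 0, 0],
    [0, 0, 0],
    [0, 0, 0],
    [0, 0, 0],
    [0, 0, 0],
    [0, 0, 0],
    [0, 0, 0],
  ],
)

```text
time: 2.8
position: [0.4816, -0.3008, 0.1677]
tool_rot: [-0.284, -3.126, 0.002]
ft_force: [-0.1, 0.2, 0.3]
grip_width: 0.632
grip_force: 0.0
```

```bash
python3 w.py .4845,-.3005,.085,80
python3 - <<'E'
from h import *
S=get_image("side");T=get_image("top")
o=np.zeros((400,800,3),np.uint8);o[:,:400]=cv2.resize(S[235:335,300:400],(400,400));o[:,400:]=cv2.resize(T[220:320,330:430],(400,400))
cv2.imwrite("pics/a1.png",o[:,:,::-1])
E
```

```text
t 2.8 p [ 0.4816 -0.3008  0.1677] phi 79.6 F [-0.1  0.2  0.3] grip 55.0 0.0
.4845,-.3005,.085,80 [-3.   1.  82.7] [-0.002 -0.002 -0.007]
```

View pics/a1.png

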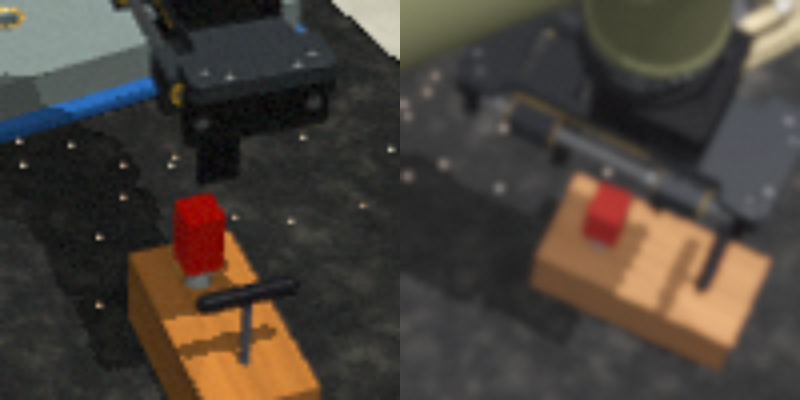

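The side crop shows the fingers right above the red grip, and the top crop shows the gripper's long axis along the block. I'm going down.

send_rows(
  xyz=[
    [-3, 1, 15],
    [-3, 1, 35],
    [-3, 1, 55],
    [-3, 1, 72],
    [-3, 1, 82],
    [-3, 1, 84.5],
    [-3, 1, 84.5],
    [-3, 1, 84.5],
    [-3, 1, 84.5],
    [-3, 1, 84.5],
  ],
  dr=[
    [0, 0, 0],
    [0, 0, 0],
    [0, 0, 0],
    [0, 0, 0],
    [0, 0, 0],
    [0, 0, 0],
    [0, 0, 0],
    [0, 0, 0],
    [0, 0, 0],
    [0, 0, 0],
  ],
)

```text
time: 3.73
position: [0.4877, -0.2976, 0.0861]
tool_rot: [0.275, 3.127, -0.0]
ft_force: [0.0, -0.0, 1.2]
grip_width: 0.632
grip_force: 0.0
```

send_rows(
  xyz=[
    [0, 0, 0],
    [0, 0, 0],
    [0, 0, 0],
    [0, 0, 0],
    [0, 0, 0],
    [0, 0, 0],
    [0, 0, 0],
    [0, 0, 0],
    [0, 0, 0],
    [0, 0, 0],
  ],
  dr=[
    [0, 0, 0],
    [0, 0, 0],
    [0, 0, 0],
    [0, 0, 0],
    [0, 0, 0],
    [0, 0, 0],
    [0, 0, 0],
    [0, 0, 0],
    [0, 0, 0],
    [0, 0, 0],
  ],
  jaw=0,
  grip_force=25,
)

```text
time: 4.57
position: [0.4863, -0.2985, 0.0849]
tool_rot: [-0.277, -3.129, 0.002]
ft_force: [-2.4, -3.9, -1.1]
grip_width: 0.279
grip_force: 24.7
```

```bash
python3 w.py .4845,-.3005,.20,80 .527,.077,.17,50
```

```text
t 4.57 p [ 0.4863 -0.2985  0.0849] phi 79.9 F [-2.4 -3.9 -1.1] grip 24.3 24.7
.4845,-.3005,.20,80 [   1.4   -2.4 -115. ] [-0.001 -0.    -0.002]
.527,.077,.17,50 [ 25.9 376.7 -85.6] [-0.001  0.     0.522]
```

send_rows(
  xyz=[
    [0, 0, -8],
    [0, 0, -25],
    [0, 0, -45],
    [0, 0, -65],
    [0, 0, -85],
    [0, 0, -105],
    [0, 0, -115],
    [0, 0, -115],
    [0, 0, -115],
    [0, 0, -115],
  ],
  dr=[
    [0, 0, 0],
    [0, 0, 0],
    [0, 0, 0],
    [0, 0, 0],
    [0, 0, 0],
    [0, 0, 0],
    [0, 0, 0],
    [0, 0, 0],
    [0, 0, 0],
    [0, 0, 0],
  ],
)

```text
time: 5.4
position: [0.4864, -0.2964, 0.1985]
tool_rot: [-0.275, -3.128, -0.002]
ft_force: [0.2, 0.1, -1.3]
grip_width: 0.278
grip_force: 24.7
```

```bash
python3 w.py .527,.076,.20,50
python3 - <<'E'
from h import *
S=get_image("side")
cv2.imwrite("pics/a2.png",cv2.resize(S[150:350,220:420],(600,600))[:,:,::-1])
E
```

```text
t 5.4 p [ 0.4864 -0.2964  0.1985] phi 80.0 F [ 0.2  0.1 -1.3] grip 24.2 24.7
.527,.076,.20,50 [ 25.  373.8  -1. ] [ 0.001 -0.002  0.523]
```

View pics/a2.png

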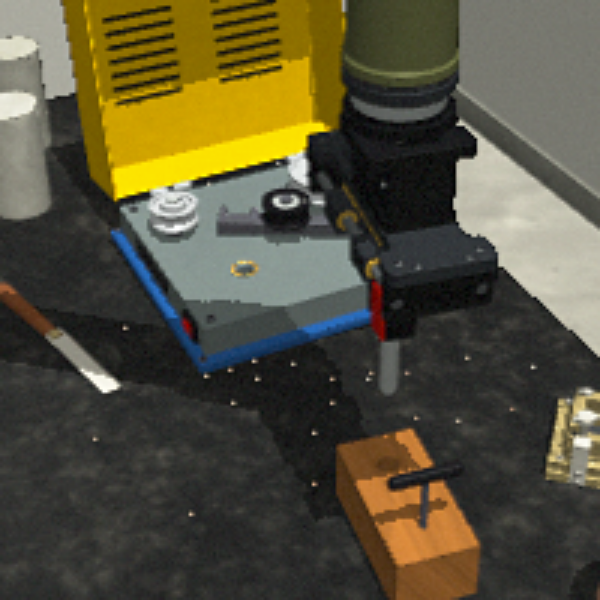

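The pin is held and clear of the block, with its lower end at crop (389,393). The unit and the hole (crop (244,268)) are undisturbed.

send_rows(
  xyz=[
    [2, 30, 0],
    [5, 65, 0],
    [8, 103, 0],
    [11, 141, 0],
    [14, 180, 0],
    [16, 218, 0],
    [18, 256, 0],
    [20, 294, 0],
    [23, 330, 0],
    [25, 360, 0],
  ],
  dr=[
    [0, 0, 0.05],
    [0, 0, 0.1],
    [0, 0, 0.16],
    [0, 0, 0.22],
    [0, 0, 0.28],
    [0, 0, 0.34],
    [0, 0, 0.4],
    [0, 0, 0.46],
    [0, 0, 0.52],
    [0, 0, 0.52],
  ],
)

```text
time: 6.28
position: [0.5242, 0.0648, 0.1986]
tool_rot: [-1.071, -2.951, 0.0]
ft_force: [0.9, -0.3, -1.1]
grip_width: 0.273
grip_force: 24.7
```

```bash
python3 w.py .527,.076,.14,50
python3 - <<'E'
from h import *
p=plane("side",(220+389/3,150+393/3),.1185);print("tip earlier (front edge)",p)
S=get_image("side");T=get_image("top")
print("now tip expected px",proj("side",get_state()['position']-[0,0,.08]))
o=np.zeros((500,800,3),np.uint8);o[:,:400]=cv2.resize(S[175:275,260:340],(400,500));o[:,400:]=cv2.resize(T[150:275,195:295],(400,500))
cv2.imwrite("pics/a3.png",o[:,:,::-1])
E
```

```text
t 6.28 p [0.5242 0.0648 0.1986] phi 50.1 F [ 0.9 -0.3 -1.1] grip 23.8 24.7
.527,.076,.14,50 [ 4.9 10.4 58.6] [-0.001 -0.002  0.002]
tip earlier (front edge) [ 0.48296096 -0.30080414  0.1185    ]
now tip expected px [299.40846393 203.39770123]
```

View pics/a3.png

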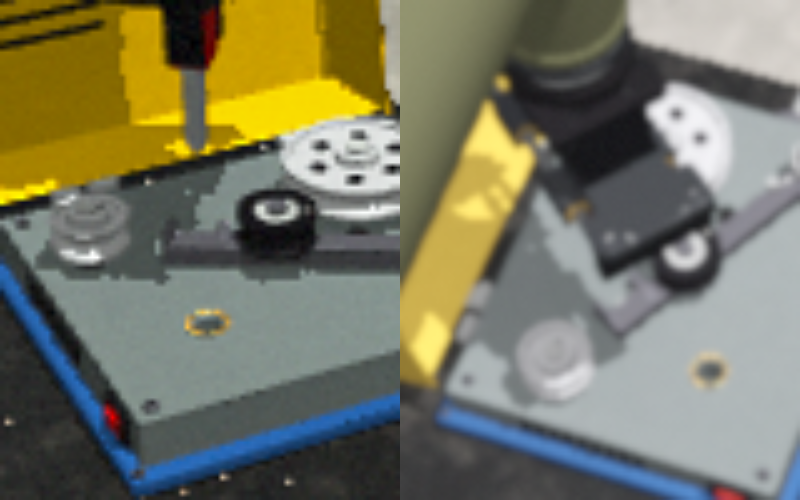

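The side crop shows the pin tip at crop (196,150), straight above the area beyond the arm's lugs, and it agrees with the TCP. The top crop shows the notch end of the arm at about (625,300), partly covered by the gripper.

Run:
```python
from h import *
k=lambda x,y:(195+(x+.5)/4-.5,150+(y+.5)/4-.5)
for p in [(195,312),(218,335),(222,292),(240,275)]: print(p,plane("top",k(*p),.063)[:2].round(4))
h=np.array([.4945,-.0016])
for pz in (.063,.07,.075):
    pv=plane("top",k(411,157),pz)[:2]; d=h-pv; r=np.linalg.norm(d); c,s=np.cos(-.5),np.sin(-.5)
    print(pz,pv.round(4),r.round(4),"rest notch",(pv+np.array([[c,-s],[s,c]])@d*.161/r).round(4))
    print(" wheel",np.linalg.norm(plane("top",k(286,248),.084)[:2]-pv))
for q in ([.5247,.0732,.063],[.5247,.0732,.056]): print((proj("top",q)-[195,150]+.5)*4-.5, proj("side",q))
for q in ([.5247,.0732,.045],):print((proj("side",q)-[260,175])*5)
```

```text
(195, 312) [0.5047 0.0807]
(218, 335) [0.4935 0.0602]
(222, 292) [0.5242 0.0691]
(240, 275) [0.5399 0.0623]
0.063 [ 0.662  -0.0164] 0.1682 rest notch [0.5281 0.0729]
 wheel 0.115586455811015
0.07 [ 0.6581 -0.0179] 0.1645 rest notch [0.5252 0.0729]
 wheel 0.11280557582170697
0.075 [ 0.6554 -0.019 ] 0.1618 rest notch [0.5232 0.0729]
 wheel 0.11087263472951155
[216.47759007 289.62068134] [299.64572309 218.84371633]
[217.50025353 294.46640233] [299.73508631 220.83865138]
[199.37231252 244.75035448]
```

send_rows(
  xyz=[
    [3, 4, 0],
    [6, 10, 0],
    [6, 10, 10],
    [6, 10, 25],
    [6, 10, 40],
    [6, 10, 52],
    [6, 10, 60],
    [6, 10, 66],
    [6, 10, 68],
    [6, 10, 68],
  ],
  dr=[
    [0, 0, 0.06],
    [0, 0, 0.14],
    [0, 0, 0.14],
    [0, 0, 0.14],
    [0, 0, 0.14],
    [0, 0, 0.14],
    [0, 0, 0.14],
    [0, 0, 0.14],
    [0, 0, 0.14],
    [0, 0, 0.14],
  ],
)

```text
time: 7.22
position: [0.5268, 0.0727, 0.1315]
tool_rot: [-1.274, -2.871, 0.001]
ft_force: [-0.0, 0.5, -0.9]
grip_width: 0.275
grip_force: 24.8
```

```bash
python3 w.py .526,.0765,.130,42
python3 - <<'E'
from h import *
S=get_image("side");T=get_image("top")
o=np.zeros((500,800,3),np.uint8);o[:,:400]=cv2.resize(S[190:260,270:326],(400,500));o[:,400:]=cv2.resize(T[150:275,195:295],(400,500))
cv2.imwrite("pics/a4.png",o[:,:,::-1])
E
```

```text
t 7.22 p [0.5268 0.0727 0.1315] phi 42.1 F [-0.   0.5 -0.9] grip 23.9 24.8
.526,.0765,.130,42 [3.4 2.  1.5] [-0.001 -0.     0.002]
```

View pics/a4.png

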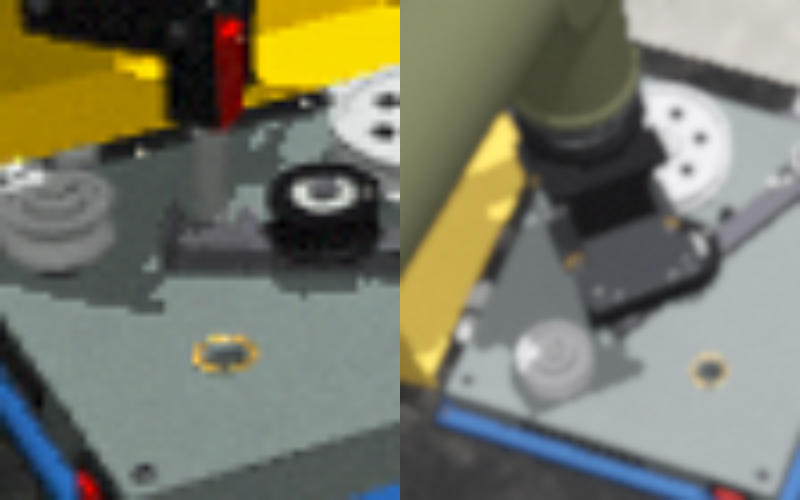

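The side crop shows the shank (crop x 190–225) standing behind the bar between its end lug (175) and the inner lug (about 235). There's no contact force, so I'll start the swing.

```bash
python3 w.py .5176,.0625,.1305,47 .5111,.05,.1305,52 .5057,.0371,.1305,57 .5015,.0237,.1305,62 .4984,.01,.1305,67 .4955,-.0016,.1305,72
```

```text
t 7.32 p [0.5274 0.0728 0.1324] phi 42.1 F [-0.1  0.5 -0.8] grip 23.8 24.8
.5176,.0625,.1305,47 [ -1.1 -14.2   1.9] [ 0.001  0.    -0.085]
.5111,.05,.1305,52 [ -6.  -27.4   1.9] [ 0.001  0.    -0.172]
.5057,.0371,.1305,57 [-12.  -40.1   1.9] [ 0.001  0.    -0.26 ]
.5015,.0237,.1305,62 [-19.1 -52.2   1.9] [ 0.001  0.    -0.347]
.4984,.01,.1305,67 [-27.2 -63.6   1.9] [ 0.001  0.001 -0.434]
.4955,-.0016,.1305,72 [-33.8 -73.6   1.9] [ 0.001  0.001 -0.522]
```

send_rows(
  xyz=[
    [0, -7, 1],
    [-1, -14, 2],
    [-3, -21, 2],
    [-6, -27.5, 2],
    [-9, -34, 2],
    [-12, -40, 2],
    [-15.5, -46, 2],
    [-19, -52, 2],
    [-23, -58, 2],
    [-27, -63.5, 2],
  ],
  dr=[
    [0, 0, -0.04],
    [0, 0, -0.085],
    [0, 0, -0.13],
    [0, 0, -0.17],
    [0, 0, -0.215],
    [0, 0, -0.26],
    [0, 0, -0.3],
    [0, 0, -0.345],
    [0, 0, -0.39],
    [0, 0, -0.435],
  ],
)

```text
time: 8.15
position: [0.4988, 0.0122, 0.1313]
tool_rot: [0.62, 3.078, 0.007]
ft_force: [0.0, 3.9, 0.8]
grip_width: 0.272
grip_force: 24.9
```

```bash
python3 w.py .4952,-.0016,.1305,75 .4952,-.0016,.098,75
python3 - <<'E'
from h import *
S=get_image("side");T=get_image("top")
print("hole px side",proj("side",[.4952,-.0016,.045]),"tip", proj("side",get_state()['position']-[0,0,.08]))
o=np.zeros((500,800,3),np.uint8);o[:,:400]=cv2.resize(S[200:260,270:318],(400,500));o[:,400:]=cv2.resize(T[150:275,205:305],(400,500))
cv2.imwrite("pics/a5.png",o[:,:,::-1])
E
```

```text
t 8.15 p [0.4988 0.0122 0.1313] phi 67.2 F [0.  3.9 0.8] grip 23.7 24.9
.4952,-.0016,.1305,75 [ -2.  -14.1   0.7] [ 0.004  0.001 -0.136]
.4952,-.0016,.098,75 [ -2.  -14.3  33.2] [ 0.004  0.001 -0.136]
hole px side [301.14423305 239.16896464] tip [300.37176137 234.87463606]
```

View pics/a5.png

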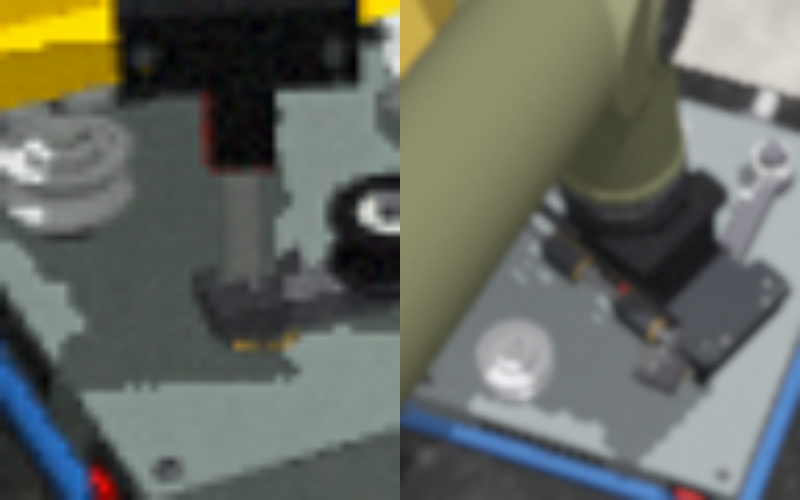

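The side crop shows the pin inside the notch (shank at crop x 245), with the arm swung so that it partly covers the brass ring at crop (265,340). The 3.9 N reaction fits the spring.

send_rows(
  xyz=[
    [-0.5, -5, 0],
    [-1, -10, 0],
    [-2, -14.5, 0],
    [-2, -15, 0],
    [-2, -15, 0],
    [-2, -15, 1],
    [-2, -15, 2.5],
    [-2, -15, 4],
    [-2, -15, 5.5],
    [-2, -15, 7],
  ],
  dr=[
    [0, 0, -0.04],
    [0, 0, -0.09],
    [0, 0, -0.13],
    [0, 0, -0.13],
    [0, 0, -0.13],
    [0, 0, -0.13],
    [0, 0, -0.13],
    [0, 0, -0.13],
    [0, 0, -0.13],
    [0, 0, -0.13],
  ],
)

```text
time: 9.08
position: [0.4944, -0.0039, 0.1233]
tool_rot: [0.424, 3.112, 0.001]
ft_force: [1.0, 4.9, 4.7]
grip_width: 0.276
grip_force: 25.0
```

```bash
python3 w.py .4952,-.0022,.098,75
```

```text
t 9.08 p [ 0.4944 -0.0039  0.1233] phi 74.5 F [1.  4.9 4.7] grip 24.0 25.0
.4952,-.0022,.098,75 [-0.3  1.8 25.3] [ 0.001  0.    -0.009]
```

send_rows(
  xyz=[
    [0, 1, 1],
    [0, 1.5, 2],
    [0, 1.5, 3],
    [0, 1.5, 4],
    [0, 1.5, 5],
    [0, 1.5, 6],
    [0, 1.5, 7],
    [0, 1.5, 8],
    [0, 1.5, 9],
    [0, 1.5, 10],
  ],
  dr=[
    [0, 0, 0],
    [0, 0, 0],
    [0, 0, 0],
    [0, 0, 0],
    [0, 0, 0],
    [0, 0, 0],
    [0, 0, 0],
    [0, 0, 0],
    [0, 0, 0],
    [0, 0, 0],
  ],
)

```text
time: 9.92
position: [0.496, -0.0024, 0.1135]
tool_rot: [0.423, 3.109, 0.002]
ft_force: [4.3, 4.6, 3.4]
grip_width: 0.273
grip_force: 25.0
```

```bash
python3 w.py .4952,-.0022,.098,75
```

```text
t 9.92 p [ 0.496  -0.0024  0.1135] phi 74.5 F [4.3 4.6 3.4] grip 23.7 25.0
.4952,-.0022,.098,75 [ 0.9 -0.  15.5] [ 0.002  0.003 -0.009]
```

send_rows(
  xyz=[
    [-0.5, 0, 2],
    [-1, 0, 4],
    [-1, 0, 6],
    [-1, 0, 8],
    [-1, 0, 10],
    [-1, 0, 12],
    [-1, 0, 13.5],
    [-1, 0, 15],
    [-1, 0, 16.5],
    [-1, 0, 17.5],
  ],
  dr=[
    [0, 0, 0],
    [0, 0, 0],
    [0, 0, 0],
    [0, 0, 0],
    [0, 0, 0],
    [0, 0, 0],
    [0, 0, 0],
    [0, 0, 0],
    [0, 0, 0],
    [0, 0, 0],
  ],
)

```text
time: 10.75
position: [0.4963, -0.0025, 0.0956]
tool_rot: [0.423, 3.111, 0.001]
ft_force: [2.5, 6.2, 1.8]
grip_width: 0.273
grip_force: 25.0
```

```bash
python3 w.py .4952,-.0022,.095,75
```

```text
t 10.75 p [ 0.4963 -0.0025  0.0956] phi 74.5 F [2.5 6.2 1.8] grip 23.8 25.0
.4952,-.0022,.095,75 [ 1.1 -0.   0.6] [ 0.001  0.002 -0.009]
```

send_rows(
  xyz=[
    [0, 0, 0.5],
    [0, 0, 1],
    [0, 0, 1.5],
    [0, 0, 1.5],
    [0, 0, 1.5],
    [0, 0, 1.5],
    [0, 0, 1.5],
    [0, 0, 1.5],
    [0, 0, 1.5],
    [0, 0, 1.5],
  ],
  dr=[
    [0, 0, 0],
    [0, 0, 0],
    [0, 0, 0],
    [0, 0, 0],
    [0, 0, 0],
    [0, 0, 0],
    [0, 0, 0],
    [0, 0, 0],
    [0, 0, 0],
    [0, 0, 0],
  ],
)

```text
time: 11.58
position: [0.4964, -0.0025, 0.0951]
tool_rot: [0.423, 3.111, 0.002]
ft_force: [-0.1, 4.2, 9.5]
grip_width: 0.272
grip_force: 25.0
```

send_rows(
  xyz=[
    [0, 0, 0],
    [0, 0, 0],
    [0, 0, 0],
    [0, 0, 0],
    [0, 0, 0],
    [0, 0, 0],
    [0, 0, 0],
    [0, 0, 0],
    [0, 0, 0],
    [0, 0, 0],
  ],
  dr=[
    [0, 0, 0],
    [0, 0, 0],
    [0, 0, 0],
    [0, 0, 0],
    [0, 0, 0],
    [0, 0, 0],
    [0, 0, 0],
    [0, 0, 0],
    [0, 0, 0],
    [0, 0, 0],
  ],
  jaw=36,
)

```text
time: 12.42
position: [0.4953, -0.0032, 0.0939]
tool_rot: [-0.424, -3.113, 0.0]
ft_force: [0.2, 0.3, -0.3]
grip_width: 0.417
grip_force: 0.0
```

```bash
python3 w.py .4952,-.0022,.20,75
```

```text
t 12.42 p [ 0.4953 -0.0032  0.0939] phi 74.5 F [ 0.2  0.3 -0.3] grip 36.2 0.0
.4952,-.0022,.20,75 [   0.4    0.9 -106.1] [-0.    -0.    -0.009]
```

send_rows(
  xyz=[
    [0, 1, -6],
    [0, 1, -20],
    [0, 1, -40],
    [0, 1, -65],
    [0, 1, -95],
    [0, 1, -130],
    [0, 1, -165],
    [0, 1, -200],
    [0, 1, -225],
    [0, 1, -240],
  ],
  dr=[
    [0, 0, 0],
    [0, 0, 0],
    [0, 0, 0],
    [0, 0, 0],
    [0, 0, 0],
    [0, 0, 0],
    [0, 0, 0],
    [0, 0, 0],
    [0, 0, 0],
    [0, 0, 0],
  ],
)

```text
time: 13.25
position: [0.4966, -0.0023, 0.3382]
tool_rot: [0.424, 3.108, 0.003]
ft_force: [1.3, -0.3, 0.6]
grip_width: 0.416
grip_force: 0.0
```

```bash
python3 w.py .56,.1,.44,88
python3 - <<'E'
from h import *
S=get_image("side");T=get_image("top")
h=np.array([.4952,-.0016]);i=S.astype(int)
m=((i[:,:,0]>70)&(i[:,:,0]>2.5*i[:,:,1])&(i[:,:,0]>2.5*i[:,:,2])).astype(np.uint8);m[:200]=0;m[270:]=0;m[:,:288]=0;m[:,315:]=0
c=cen(m);print("pin red side",c,plane("side",c[0],.092))
o=np.zeros((600,800,3),np.uint8);o[:,:400]=cv2.resize(S[100:250,240:340],(400,600),interpolation=cv2.INTER_CUBIC);o[:300,400:]=cv2.resize(T[100:175,130:230],(400,300),interpolation=cv2.INTER_CUBIC);o[300:,400:]=cv2.resize(T[195:270,225:325],(400,300),interpolation=cv2.INTER_CUBIC)
cv2.imwrite("pics/a6.png",o[:,:,::-1])
E
```

```text
t 13.25 p [ 0.4966 -0.0023  0.3382] phi 74.5 F [ 1.3 -0.3  0.6] grip 36.2 0.0
.56,.1,.44,88 [ -34.2  115.8 -101.4] [ 0.002  0.005 -0.236]
pin red side (array([299.66666667, 224.86231884]), 138) [0.49392377 0.00146344 0.092     ]
```

View pics/a6.png

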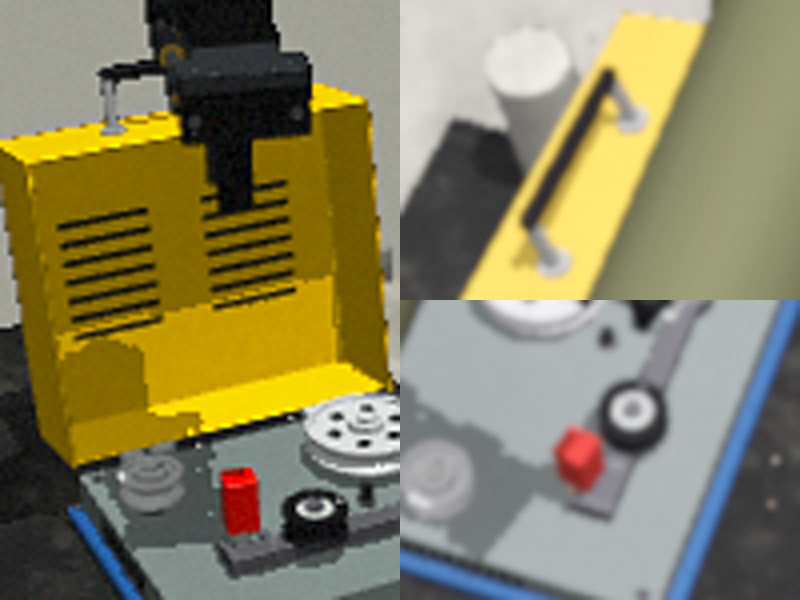

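The pin stands upright and home at side crop (240,500), holding the arm, with the wheel at (316,517). The guard is still open, and its bar runs between (528,222) and (609,73) in the top crop.

Run:
```python
from h import *
S=cv2.imread("pics/side0.png")
g=S[100:132,255:315].max(2);ys,xs=np.nonzero(g[:, :]<60);
m=(g<60).astype(np.uint8); n,l,st,ce=cv2.connectedComponentsWithStats(m); print(st[1:].tolist(),ce[1:]+[255,100])
q=lambda x,y:(130+(x-400+.5)/4-.5,100+(y+.5)/4-.5)
a,b=q(528,222),q(609,73); mid=(np.array(a)+b)/2
print("tri mid",tri((283.5,116.5),mid))
for z in(.31,.315,.32): print(z,plane("top",a,z),plane("top",b,z),"side mid",plane("side",(283.5,116.5),z))
```

```text
[[10, 11, 38, 10, 147]] [[283.8707483  115.44217687]]
tri mid (array([0.56508629, 0.25653971, 0.31127719]), np.float64(0.002280413924335935))
0.31 [0.51184521 0.2577471  0.31      ] [0.62438238 0.25668783 0.31      ] side mid [0.56488914 0.25883043 0.31      ]
0.315 [0.50912142 0.25522699 0.315     ] [0.6211599  0.25417242 0.315     ] side mid [0.55971791 0.2455092  0.315     ]
0.32 [0.50639762 0.25270689 0.32      ] [0.61793741 0.25165701 0.32      ] side mid [0.55454667 0.23218798 0.32      ]
```

```bash
python3 w.py .563,.256,.40,90 .563,.256,.317,90
```

```text
t 13.35 p [ 0.497  -0.0022  0.3375] phi 74.5 F [ 0.1 -0.1  0.5] grip 36.0 0.0
.563,.256,.40,90 [  5.2 266.6 -61.7] [ 0.002  0.006 -0.271]
.563,.256,.317,90 [  5.7 266.4  21.2] [ 0.002  0.006 -0.271]
```

send_rows(
  xyz=[
    [0, 15, -25],
    [1, 40, -55],
    [1, 70, -65],
    [2, 105, -70],
    [3, 140, -70],
    [4, 175, -70],
    [5, 210, -70],
    [5, 240, -65],
    [5, 260, -62],
    [5, 266.5, -62],
  ],
  dr=[
    [0, 0, -0.03],
    [0, 0, -0.08],
    [0, 0, -0.13],
    [0, 0, -0.18],
    [0, 0, -0.23],
    [0, 0, -0.27],
    [0, 0, -0.27],
    [0, 0, -0.27],
    [0, 0, -0.27],
    [0, 0, -0.27],
  ],
  jaw=50,
)

```text
time: 14.18
position: [0.561, 0.2604, 0.3925]
tool_rot: [0.007, -3.137, 0.002]
ft_force: [-1.7, 0.5, -0.2]
grip_width: 0.574
grip_force: 0.0
```

```bash
python3 w.py .563,.256,.317,90
```

```text
t 14.18 p [0.561  0.2604 0.3925] phi 90.3 F [-1.7  0.5 -0.2] grip 50.0 0.0
.563,.256,.317,90 [-2.3 -4.3 75.5] [-0.001 -0.004  0.005]
```

send_rows(
  xyz=[
    [-1, -2, 8],
    [-1, -2, 20],
    [-1, -2, 34],
    [-1, -2, 48],
    [-1, -2, 60],
    [-1, -2, 68],
    [-1, -2, 73],
    [-1, -2, 75],
    [-1, -2, 75],
    [-1, -2, 75],
  ],
  dr=[
    [0, 0, 0],
    [0, 0, 0],
    [0, 0, 0],
    [0, 0, 0],
    [0, 0, 0],
    [0, 0, 0],
    [0, 0, 0],
    [0, 0, 0],
    [0, 0, 0],
    [0, 0, 0],
  ],
)

```text
time: 15.02
position: [0.5634, 0.254, 0.3216]
tool_rot: [0.001, 3.141, 0.001]
ft_force: [-0.5, 0.7, 0.3]
grip_width: 0.57
grip_force: 0.0
```

```bash
python3 w.py .563,.256,.317,90;python3 - <<'E'
from h import *
S=get_image("side");T=get_image("top")
o=np.zeros((400,800,3),np.uint8);o[:,:400]=cv2.resize(S[80:160,240:320],(400,400),interpolation=cv2.INTER_CUBIC);o[:,400:]=cv2.resize(T[90:190,120:220],(400,400),interpolation=cv2.INTER_CUBIC)
cv2.imwrite("pics/a7.png",o[:,:,::-1])
E
```

```text
t 15.02 p [0.5634 0.254  0.3216] phi 90.0 F [-0.5  0.7  0.3] grip 49.6 0.0
.563,.256,.317,90 [0.4 2.  4.6] [ 0.     0.001 -0.001]
```

View pics/a7.png

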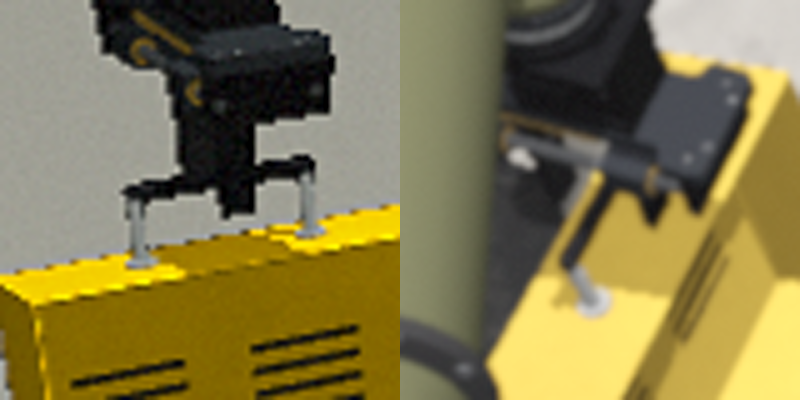

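The side crop shows the fingers astride the middle of the bar (bar from (130,190) to (310,165), fingers at 170–250). I'll close on it.

send_rows(
  xyz=[
    [0, 1, 2],
    [0, 1, 3],
    [0, 1, 3],
    [0, 1, 3],
    [0, 1, 3],
    [0, 1, 3],
    [0, 1, 3],
    [0, 1, 3],
    [0, 1, 3],
    [0, 1, 3],
  ],
  dr=[
    [0, 0, 0],
    [0, 0, 0],
    [0, 0, 0],
    [0, 0, 0],
    [0, 0, 0],
    [0, 0, 0],
    [0, 0, 0],
    [0, 0, 0],
    [0, 0, 0],
    [0, 0, 0],
  ],
  jaw=0,
  grip_force=25,
)

```text
time: 15.95
position: [0.5632, 0.2543, 0.318]
tool_rot: [-0.002, -3.142, 0.001]
ft_force: [-0.5, -1.8, 0.6]
grip_width: 0.129
grip_force: 25.0
```

```bash
cat > arc.py <<'E'
from h import *
import sys
# offset of the tool from the bar at grasp fixed; arc points for alpha list (deg) about the hinge, shift from current pose along the arc
s=get_state();A=R.from_rotvec(s['tool_rot']);p=s['position'];a0=float(sys.argv[1]);q=lambda a:np.array([0,-.2836*np.cos(np.radians(a)),.2836*np.sin(np.radians(a))])
print(s['time'],p.round(4),A.as_rotvec().round(3),s['ft_force'].round(1),87*s['grip_width'],s['grip_force'].round(1))
for a in sys.argv[2:]: print(a,(1000*A.inv().apply(q(float(a))-q(a0))).round(1))
E
python3 arc.py 109.4 108.5 106 102 98 94 90 86 82 78 74
```

```text
Traceback (most recent call last):
  File "arc.py", line 5, in <module>
    print(s['time'],p.round(4),A.as_rotvec().round(3),s['ft_force'].round(1),87*s['grip_width'],s['grip_force'].round(1))
                                                                                                ^^^^^^^^^^^^^^^^^^^^^
AttributeError: 'float' object has no attribute 'round'
```

```bash
sed -i "s/,s\['grip_force'\].round(1)//" arc.py; python3 arc.py 109.4 108.5 106 102 98 94 90 86 82 78 74
```

```text
15.95 [0.5632 0.2543 0.318 ] [-2.000e-03 -3.142e+00  1.000e-03] [-0.5 -1.8  0.6] 11.244184842440351
108.5 [-0.  -4.2 -1.4]
106 [ -0.  -16.   -5.1]
102 [ -0.1 -35.2  -9.9]
98 [ -0.1 -54.7 -13.3]
94 [ -0.1 -74.4 -15.4]
90 [ -0.1 -94.2 -16. ]
86 [  -0.2 -114.   -15.3]
82 [  -0.2 -133.7  -13.2]
78 [  -0.2 -153.2   -9.8]
74 [  -0.3 -172.4   -5. ]
```

send_rows(
  xyz=[
    [0, -4, -1.4],
    [0, -16, -5],
    [0, -35, -10],
    [0, -55, -13.5],
    [0, -74.5, -15.5],
    [0, -94, -16],
    [0, -114, -15.5],
    [0, -133.5, -13],
    [0, -147, -11],
    [0, -153, -10],
  ],
  dr=[
    [0, 0, 0],
    [0, 0, 0],
    [0, 0, 0],
    [0, 0, 0],
    [0, 0, 0],
    [0, 0, 0],
    [0, 0, 0],
    [0, 0, 0],
    [0, 0, 0],
    [0, 0, 0],
  ],
)

```text
time: 16.78
position: [0.5611, 0.0998, 0.328]
tool_rot: [-0.005, -3.138, -0.002]
ft_force: [-5.1, 1.2, 2.9]
grip_width: 0.125
grip_force: 25.0
```

```bash
python3 arc.py 78 76 73 70 66 62 58 54 50 47 45
```

```text
16.7833 [0.5611 0.0998 0.328 ] [-5.000e-03 -3.138e+00 -2.000e-03] [-5.1  1.2  2.9] 10.845064381824157
76 [-0.  -9.6  2.2]
73 [ -0.1 -24.    6.2]
70 [ -0.2 -38.   10.9]
66 [ -0.3 -56.4  18.3]
62 [ -0.3 -74.2  26.9]
58 [ -0.4 -91.4  36.8]
54 [  -0.5 -107.8   47.8]
50 [  -0.6 -123.4   60. ]
47 [  -0.7 -134.5   69.8]
45 [  -0.8 -141.7   76.7]
```

send_rows(
  xyz=[
    [0.5, -9.5, 2.2],
    [1, -24, 6],
    [1, -38, 11],
    [1, -56, 18],
    [1.5, -74, 27],
    [1.5, -91.5, 37],
    [2, -108, 48],
    [2, -123, 60],
    [2, -134.5, 70],
    [2, -138, 73],
  ],
  dr=[
    [0, 0, 0],
    [0, 0, 0],
    [0, 0, 0],
    [0, 0, 0],
    [0, 0, 0],
    [0, 0, 0],
    [0, 0, 0],
    [0, 0, 0],
    [0, 0, 0],
    [0, 0, 0],
  ],
)

```text
time: 17.62
position: [0.5593, -0.0391, 0.2529]
tool_rot: [-0.007, -3.138, 0.002]
ft_force: [-5.2, -1.5, 0.3]
grip_width: 0.129
grip_force: 25.0
```

```bash
python3 arc.py 46 44 41 38 35 32 29 26 23 21 20
```

```text
17.6167 [ 0.5593 -0.0391  0.2529] [-7.000e-03 -3.138e+00  2.000e-03] [-5.2 -1.5  0.3] 11.181360179838455
44 [-0.1 -7.   7. ]
41 [ -0.1 -17.   18. ]
38 [ -0.2 -26.4  29.4]
35 [ -0.3 -35.3  41.4]
32 [ -0.4 -43.4  53.8]
29 [ -0.5 -51.   66.6]
26 [ -0.5 -57.8  79.8]
23 [ -0.6 -63.9  93.3]
21 [ -0.7 -67.6 102.5]
20 [ -0.7 -69.4 107.1]
```

send_rows(
  xyz=[
    [0.5, -7, 7],
    [1, -17, 18],
    [1, -26.5, 29.5],
    [1, -35, 41.5],
    [1.5, -43.5, 54],
    [1.5, -51, 66.5],
    [1.5, -58, 80],
    [1.5, -64, 93],
    [1.5, -67.5, 102],
    [1.5, -69, 106],
  ],
  dr=[
    [0, 0, 0],
    [0, 0, 0],
    [0, 0, 0],
    [0, 0, 0],
    [0, 0, 0],
    [0, 0, 0],
    [0, 0, 0],
    [0, 0, 0],
    [0, 0, 0],
    [0, 0, 0],
  ],
)

```text
time: 18.45
position: [0.5585, -0.1061, 0.1472]
tool_rot: [-0.003, -3.139, 0.002]
ft_force: [-5.3, -2.1, -0.9]
grip_width: 0.128
grip_force: 25.0
```

```bash
python3 arc.py 20 19 18 17 16 15 14 13 12 11 10.5 9.1
```

```text
18.45 [ 0.5585 -0.1061  0.1472] [-3.000e-03 -3.139e+00  2.000e-03] [-5.3 -2.1 -0.9] 11.122773410450307
19 [-0.  -1.6  4.7]
18 [-0.  -3.2  9.4]
17 [-0.  -4.7 14.1]
16 [-0.1 -6.1 18.8]
15 [-0.1 -7.4 23.6]
14 [-0.1 -8.6 28.4]
13 [-0.1 -9.8 33.2]
12 [ -0.1 -10.9  38. ]
11 [ -0.1 -11.8  42.9]
10.5 [ -0.1 -12.3  45.3]
9.1 [ -0.1 -13.5  52.2]
```

send_rows(
  xyz=[
    [0, -1.5, 4.5],
    [0, -3, 9.5],
    [0.5, -4.5, 14],
    [0.5, -6, 19],
    [0.5, -7.5, 23.5],
    [0.5, -8.5, 28.5],
    [0.5, -10, 33],
    [0.5, -11, 38],
    [0.5, -12, 43],
    [0.5, -12.5, 46],
  ],
  dr=[
    [0, 0, 0],
    [0, 0, 0],
    [0, 0, 0],
    [0, 0, 0],
    [0, 0, 0],
    [0, 0, 0],
    [0, 0, 0],
    [0, 0, 0],
    [0, 0, 0],
    [0, 0, 0],
  ],
)

```text
time: 19.28
position: [0.5583, -0.1183, 0.1024]
tool_rot: [-0.001, -3.14, 0.002]
ft_force: [-4.3, -4.0, -2.1]
grip_width: 0.13
grip_force: 25.0
```

send_rows(
  xyz=[
    [0, -0.2, 1],
    [0, -0.4, 2],
    [0, -0.6, 3],
    [0, -0.8, 4],
    [0, -1, 5],
    [0, -1, 6],
    [0, -1, 7],
    [0, -1, 7],
    [0, -1, 7],
    [0, -1, 7],
  ],
  dr=[
    [0, 0, 0],
    [0, 0, 0],
    [0, 0, 0],
    [0, 0, 0],
    [0, 0, 0],
    [0, 0, 0],
    [0, 0, 0],
    [0, 0, 0],
    [0, 0, 0],
    [0, 0, 0],
  ],
)

```text
time: 20.12
position: [0.5583, -0.1194, 0.0958]
tool_rot: [-0.001, -3.14, 0.002]
ft_force: [-5.5, -3.7, -2.0]
grip_width: 0.127
grip_force: 25.0
```

send_rows(
  xyz=[
    [0, 0, 0.5],
    [0, 0, 1],
    [0, 0, 1.5],
    [0, 0, 2],
    [0, 0, 2.5],
    [0, 0, 3],
    [0, 0, 3.5],
    [0, 0, 4],
    [0, 0, 4],
    [0, 0, 4],
  ],
  dr=[
    [0, 0, 0],
    [0, 0, 0],
    [0, 0, 0],
    [0, 0, 0],
    [0, 0, 0],
    [0, 0, 0],
    [0, 0, 0],
    [0, 0, 0],
    [0, 0, 0],
    [0, 0, 0],
  ],
)

```text
time: 20.95
position: [0.5583, -0.1198, 0.0933]
tool_rot: [-0.002, -3.141, 0.002]
ft_force: [-8.9, -2.4, 7.8]
grip_width: 0.126
grip_force: 25.0
```

send_rows(
  xyz=[
    [0, 0, 0],
    [0, 0, 0],
    [0, 0, 0],
    [0, 0, 0],
    [0, 0, 0],
    [0, 0, 0],
    [0, 0, 0],
    [0, 0, 0],
    [0, 0, 0],
    [0, 0, 0],
  ],
  dr=[
    [0, 0, 0],
    [0, 0, 0],
    [0, 0, 0],
    [0, 0, 0],
    [0, 0, 0],
    [0, 0, 0],
    [0, 0, 0],
    [0, 0, 0],
    [0, 0, 0],
    [0, 0, 0],
  ],
  jaw=32,
)

```text
time: 21.78
position: [0.5588, -0.1185, 0.0919]
tool_rot: [0.001, 3.141, 0.0]
ft_force: [-0.1, 0.1, -0.6]
grip_width: 0.366
grip_force: 0.0
```

send_rows(
  xyz=[
    [0, 0, -3],
    [0, 0, -10],
    [0, 0, -20],
    [0, 0, -35],
    [0, 0, -55],
    [0, 0, -75],
    [0, 0, -95],
    [0, 0, -115],
    [0, 0, -135],
    [0, 0, -150],
  ],
  dr=[
    [0, 0, 0],
    [0, 0, 0],
    [0, 0, 0],
    [0, 0, 0],
    [0, 0, 0],
    [0, 0, 0],
    [0, 0, 0],
    [0, 0, 0],
    [0, 0, 0],
    [0, 0, 0],
  ],
)

```text
time: 22.62
position: [0.5594, -0.1189, 0.2451]
tool_rot: [0.002, 3.138, 0.0]
ft_force: [0.0, -0.8, 0.8]
grip_width: 0.367
grip_force: 0.0
```

Run:
```python
from h import *
s=get_state();print(s['time'],s['position'].round(3),s['ft_force'].round(1),s['grip_width']*87)
S=get_image("side");cv2.imwrite("pics/end_s.png",S[:,:,::-1])
# roof outline of the closed guard: expected corner pixels vs yellow mask box
m=mask(S,(20,150,80),(35,255,255));ys,xs=np.nonzero(m);print("yellow box",xs.min(),ys.min(),xs.max(),ys.max())
t=np.array([.5589,.0407])
for th in (0,.05):
    P=[]
    for x in(-.137,.137):
        for u,v in((0,.089),(.238,.089),(.238,-.003)):
            P.append(proj("side",[t[0]+x,.160-(u*np.cos(th)-v*np.sin(th)),.048+u*np.sin(th)+v*np.cos(th)]))
    P=np.array(P);print(th,P.min(0).round(1),P.max(0).round(1),P.round(0).tolist())
cx=[xs[ys==r].min() for r in range(ys.min(),ys.max(),6)];print("left edge",cx)
for c in range(260,380,15): q=ys[xs==c]; print(c,q.min() if len(q) else None,q.max() if len(q) else None)
```

```text
22.6167 [ 0.559 -0.119  0.245] [ 0.  -0.8  0.8] 31.923378511048753
yellow box 256 154 377 258
0 [254.7 172.7] [377.6 260.9] [[255.0, 192.0], [286.0, 232.0], [288.0, 261.0], [337.0, 173.0], [378.0, 207.0], [376.0, 234.0]]
0.05 [254.2 172.2] [377.  257.3] [[254.0, 191.0], [285.0, 227.0], [288.0, 257.0], [336.0, 172.0], [377.0, 202.0], [376.0, 231.0]]Traceback (most recent call last):
  File "<stdin>", line 13, in <module>
    return umr_minimum(a, axis, None, out, keepdims, initial, where)
ValueError: zero-size array to reduction operation minimum which has no identity
```

```bash
python3 -c "
from bench import *
print(close_job())"
```

```text
the job is handed in; nothing more can be done
None
```

The job is handed in. By camera, the pin stood fully home in the lock hole and held the arm back. The yellow guard was lowered slowly until it met the deck, which I judged from gripper height and contact force rather than a final picture. I released the bar with the gripper clear, and no verdict came back.

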